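# Build the herb sieve stack on the shaker

## Task

Build up the sieve stack on the little round shaker, one piece at a time, for grading a powdered herb: the fine sieve (the shallowest, closest mesh) into the receiver cup first, then the medium sieve, then the coarse sieve (the tallest, widest mesh), and last the lid. Each piece must sit upright and fully home in the rim of the one below; let go of everything, and leave the amber bottle, balance weight, spatula and white dish where they are.

Things in the scene. Friction and masses are not known exactly. Their poses are not given: they have to be found in the camera images.
- shaker: Round white sieve shaker fixed to the counter: 130 mm diameter, 24 mm high, black rubber disc on it (90 mm, top at 30 mm) and in the middle an open brass receiver cup, 60 mm outside, 55 mm inside, rim 48 mm and inner floor 34 mm above the counter. Origin: on the counter, on the cup's axis; z up. Seated, the origins of fine, medium, coarse, lid lie 40, 60, 88, 126 mm above it.
- sieve_fine: The fine sieve. Round brass frame, 60 mm outside, 55 mm inside diameter, open on top, wire mesh 8 mm above its underside; below it a solid foot 8 mm high (45 mm across, tapering out to 51) nests in the rim below until the frame rests on that rim. Mesh: very close, wires 2.6 mm apart. 28 mm high in all, frame 20 mm. Origin: centre of the foot's underside; z up its axis; stands on its foot.
- sieve_medium: The medium sieve. Round brass frame, 60 mm outside, 55 mm inside diameter, open on top, wire mesh 8 mm above its underside; below it a solid foot 8 mm high (45 mm across, tapering out to 51) nests in the rim below until the frame rests on that rim. Mesh: wires 5.5 mm apart. 36 mm high in all, frame 28 mm. Origin: centre of the foot's underside; z up its axis; stands on its foot.
- sieve_coarse: The coarse sieve. Round brass frame, 60 mm outside, 55 mm inside diameter, open on top, wire mesh 8 mm above its underside; below it a solid foot 8 mm high (45 mm across, tapering out to 51) nests in the rim below until the frame rests on that rim. Mesh: wide open, wires 11 mm apart. 46 mm high in all, frame 38 mm. Origin: centre of the foot's underside; z up its axis; stands on its foot.
- lid: The lid: brass disc 60 mm across and 5 mm thick (8 to 13 mm above the underside) on the same tapered foot 8 mm high (45 to 51 mm across), with an upright black round knob in the middle, 22 mm across, from 13 to 39 mm above the underside. Origin: centre of the underside of the foot; z up along the axis.
- bottle: Bystander, leave alone: closed amber glass bottle with a paper label and black cap, 54 mm diameter, 105 mm high. Origin: centre of the underside, z up.
- weight: Bystander, leave alone: small dark steel balance weight with a knob, 26 mm diameter, 37 mm high. Origin: centre of the underside, z up.
- spatula: Bystander, leave alone: spatula about 170 mm long lying flat on the counter. Its own x axis runs along it, handle to -x.
- dish: Bystander, leave alone: empty white ceramic dish, 84 mm across, 28 mm high. Origin: centre of the underside, z up.

How it is judged:
By the outcome, as a careful person would: the job done as asked, in the order asked, and still so for the second after the job is handed in, with the robot touching nothing.
It also fails if it takes over 112 s, if anything falls off the work surface, if the arm or the gripper's body presses on something with over 40 N, if the wrist force passes 120 N, or if a joint passes its speed limit or range.

## Robot

A 7-joint arm with a two-finger parallel gripper is mounted at the origin on the work surface. World frame = base frame: x ahead of the robot, y to its left, z up, the work surface at z = 0. Lengths are in m, angles in rad, forces in N, time in s.
With the tool pointing down it reaches from about 0.4 to 0.85 m from the base axis. Payload 6.9 kg.
Tool frame: the origin (TCP) lies midway between the tips of the shut fingers; the grasp point (between the pads) lies behind it (ctrl.pinch_z is the z of the grasp point in the tool frame, in m); z points along the fingers, y is the direction in which the jaws open and shut (so a half turn about z gives the same grasp; the last joint's range is limited). The gripper opens to 85 mm and grips with 20 to 120 N. Pads are 22 mm wide; open, the fingers measure 114 mm over their backs; the gripper's body (76 mm by 85 mm) begins 54 mm behind the grasp point. The pads swing forward as they close: fully open they stand 13 mm farther back than shut.
Start: joints at [1.373, 0.507, -0.238, 1.5, 0.126, 1.149, -0.155], TCP at [0.186, -0.597, 0.231] pointing down, gripper open.
Joint ranges: [-3.08, 3.08], [-0.24, 2.05], [-1.43, 1.35], [0, 2.5], [-1.52, 4.66], [0.17, 1.96], [-2.89, 2.89]. Speed limits (rad/s): [2.39, 2.39, 3.14, 3.14, 3.14, 3.14, 3.14].

## Interface

Orientations are given as a unit quaternion [w, x, y, z].
In Python, from station import ctrl, get_state, vision, ticket, models gives the robot as it stands. Calls block until the motion is done:
- ctrl.movep(position, orientation): joint-space move of the TCP to a pose.
- ctrl.movel(position, frame=None, max_speed=0.15): straight line of the TCP; frame=None keeps the orientation; max_speed is the mean speed in m/s.
- ctrl.set_joints(angles): joint-space move.
- ctrl.ungrasp() and ctrl.close_gripper(force=None): open the fingers fully, or close them until they stop; force is the grip in N (None keeps the last).
- ctrl.pause(seconds).
- ctrl.ik(position, orientation): joint angles nearest the present ones, or None.
- get_state(): the state.
- vision.grab_frame(name): name is "scene" or "side" or "wrist"; returns (picture, depth): 420x560x3 uint8, blue, green, red; 420x560 float32, m along the optical axis (not along the pixel's ray), 0 where there is no reading.
- vision.camera_info(name): a dict with "mtx" (3x3 intrinsics, pixels), "dist_coeffs" ([k1, k2, p1, p2, k3] as OpenCV has them; the pictures are not rectified), "R" (3x3) and "t" (3): a world point X has camera coordinates R X + t; the wrist camera has in their place "hand_eye" (4x4, takes a point from camera to tool coordinates, whose origin is the TCP and whose axes are the flange's). Camera axes: x right, y down, z forward; pixel columns grow to the right and rows downward; lengths in m; the calibration is good to about 2 mm. A picture is of the moment at which its call begins: read the wrist's pose just before it. camera_info takes no time and is no camera call.
A pose or a line that the arm cannot do raises ctrl.Unreachable and nothing moves.
- ticket.close_job(): hands the job in, once; it reports no verdict.
Trained networks look in the newest picture that a camera, given by its name, has taken for a name from the list of things; names that differ only in an ending like _2 or _b are one class to them, and where a whole thing is asked for, a point or a joint stands for the part that bears it (a point fixed in the world has none). Each returns a list of dicts, best first, with "p" (0 to 1); they miss things now and then, are a little off and sometimes report something else, mostly with a low value. They report only what shows in the picture. A call takes as long as a camera call.
- models.recognise(camera, target): "point" ([column, row] in pixels, amid what is visible of it).
- models.masks_of(camera, target): "mask" (420x560 bool, what is visible of it) and "point" ([column, row] in pixels, amid what is visible of it).
The state is a dict: "time": time; "qpos": joint angles; "qd": joint speeds; "tau": joint torques, N m; "tcp_pos": TCP position; "eef_rot": TCP orientation; "contact_force": force on the tool from outside, world axes, zero at the start; "wrist_torque": the same for the moment, N m; "width": finger opening in m.
Only numpy, scipy, OpenCV 4.12 (cv2) and the standard library are available. Lean on these libraries where they do the work, as an engineer would, in place of code of your own. Each camera call takes 0.05 s, during which the arm holds its last target.

## Working session

There is one attempt and no reset: what is moved stays moved. The work goes in short steps, each a Python script; the robot and the scene stay as the last script left them, time stands still between calls to the robot, and variables do not carry over. Pictures are saved under pics/ and viewed, and the job is handed in when it is done.

```bash
ls; mkdir -p pics
python3 - <<'E'
from station import ctrl,get_state,vision,models
import cv2
s=get_state();print(s, ctrl.pinch_z)
for c in ["scene","side","wrist"]:
    p,d=vision.grab_frame(c);cv2.imwrite(f"pics/a_{c}.png",p)
    i=vision.camera_info(c);print(c,i)
    for t in ["shaker","sieve_fine","sieve_medium","sieve_coarse","lid","bottle","weight","spatula","dish"]:
        print(t,[(r["point"],round(r["p"],2)) for r in models.recognise(c,t)[:3]])
print(get_state()["time"])
E
```

```text
pics
{'time': 0.0, 'qpos': array([ 1.37349105,  0.50834327, -0.23750144,  1.50113845,  0.12572277,
        1.14890308, -0.15479134]), 'qd': array([ 0.00046158,  0.00051712, -0.00045101, -0.00042863, -0.00047206,
       -0.00136496,  0.0003392 ]), 'tau': array([-9.03794671e-06, -6.20595503e+01, -2.18679786e+00, -2.49649841e+01,
        1.25535903e-02,  1.19474722e-02,  2.72909290e-05]), 'tcp_pos': array([ 0.18612927, -0.59611118,  0.23042356]), 'eef_rot': array([-8.84830008e-04,  9.88558925e-01,  1.50832494e-01, -1.68375580e-04]), 'contact_force': array([0.22248434, 0.05700949, 0.28234956]), 'wrist_torque': array([0.00978378, 0.05236579, 0.00822348]), 'width': 0.08574222114393532} -0.0187
scene {'mtx': array([[419.56673896,   0.        , 282.75466048],
       [  0.        , 419.56673896, 212.24197112],
       [  0.        ,   0.        ,   1.        ]]), 'dist_coeffs': array([-0.02788689,  0.        ,  0.        ,  0.        ,  0.        ]), 'R': array([[ 6.66934674e-01,  7.45115941e-01,  6.12787096e-04],
       [ 5.07951293e-01, -4.54052520e-01, -7.31998493e-01],
       [-5.45145508e
[... 1232 characters left out ...]
ay([[298.25826542,   0.        , 283.03459758],
       [  0.        , 298.25826542, 203.43852574],
       [  0.        ,   0.        ,   1.        ]]), 'dist_coeffs': array([-0.05458068,  0.        ,  0.        ,  0.        ,  0.        ]), 'hand_eye': array([[ 3.87958187e-04, -9.54421637e-01, -2.98461367e-01,
         7.67106953e-02],
       [ 9.99999791e-01,  2.15856821e-04,  6.09592081e-04,
        -1.15881126e-03],
       [-5.17382950e-04, -2.98461541e-01,  9.54421521e-01,
        -1.43208974e-01],
       [ 0.00000000e+00,  0.00000000e+00,  0.00000000e+00,
         1.00000000e+00]])}
shaker []
sieve_fine []
sieve_medium []
sieve_coarse []
lid []
bottle []
weight []
spatula []
dish []
1.5
```

View images.

View pics/a_scene.png

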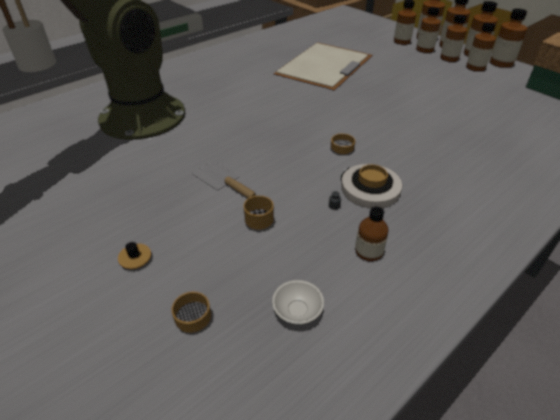

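View pics/a_side.png

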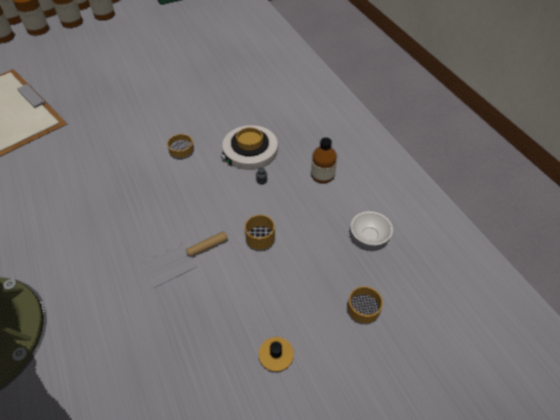

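```bash
cat > h.py <<'E'
from station import ctrl,get_state,vision,models,ticket
import numpy as np,cv2
from scipy.optimize import least_squares
from scipy.spatial.transform import Rotation as Ro
def quat2R(q): return Ro.from_quat([q[1],q[2],q[3],q[0]]).as_matrix()
def grab(c):
    s=get_state(); p,d=vision.grab_frame(c); i=vision.camera_info(c)
    if c=="wrist":
        T=np.eye(4);T[:3,:3]=quat2R(s["eef_rot"]);T[:3,3]=s["tcp_pos"];T=T@i["hand_eye"]
    else:
        T=np.eye(4);T[:3,:3]=i["R"].T;T[:3,3]=-i["R"].T@i["t"]
    return p,d,i,T
def cloud(d,i,T,mask=None):
    m=d>0
    if mask is not None:m&=mask
    v,u=np.nonzero(m)
    n=cv2.undistortPoints(np.stack([u,v],1).astype(float)[:,None],i["mtx"],i["dist_coeffs"])[:,0]
    z=d[v,u].astype(float)
    P=np.c_[n*z[:,None],z]
    return P@T[:3,:3].T+T[:3,3]
def fitc(P,r):
    f=lambda x:np.hypot(P[:,0]-x[0],P[:,1]-x[1])-r
    return least_squares(f,P[:,:2].mean(0),loss="soft_l1",f_scale=0.001)
E
python3 - <<'E'
from h import *
H={"shaker":.048,"sieve_fine":.028,"sieve_medium":.036,"sieve_coarse":.046,"lid":.013,"bottle":.105,"weight":.037,"spatula":.01,"dish":.028}
for c in ["scene","side"]:
    p,d,i,T=grab(c)
    for t in H:
        r=models.masks_of(c,t)
        if not r: print(c,t,None);continue
        P=cloud(d,i,T,r[0]["mask"])
        z=P[:,2]
        Q=P[(z>H[t]-.006)&(z<H[t]+.006)]
        # plane: outer pixels by z-plane
        o=""
        if len(Q)>10 and t in("shaker","sieve_fine","sieve_medium","sieve_coarse"):
            f=fitc(Q,.0288);o=np.r_[f.x,np.abs(f.fun).mean()].round(4)
        print(c,t,round(r[0]["p"],2),len(P),"z",np.percentile(z,[1,50,99]).round(4),"mid",((P.min(0)+P.max(0))/2).round(4),"ext",np.ptp(P,axis=0).round(3),o)
E
```

```text
scene shaker 0.66 2199 z [0.0004 0.0242 0.0481] mid [0.634  0.1771 0.0513] ext [0.2   0.209 0.108] [0.6222 0.2196 0.001 ]
scene sieve_fine 0.72 448 z [-0.0011  0.0156  0.0285] mid [0.4625 0.3072 0.0127] ext [0.086 0.099 0.034] [0.4751 0.2891 0.001 ]
scene sieve_medium 0.69 1265 z [0.0001 0.0166 0.0372] mid [ 0.629  -0.2456  0.0177] ext [0.086 0.07  0.041] [ 0.6424 -0.2515  0.0011]
scene sieve_coarse 0.88 877 z [0.0064 0.0272 0.0465] mid [ 0.5186 -0.0155  0.0227] ext [0.099 0.084 0.05 ] [ 0.538  -0.0277  0.0008]
scene lid 0.57 687 z [0.0065 0.0126 0.0392] mid [ 0.4578 -0.2617  0.0188] ext [0.073 0.058 0.042] 
scene bottle 0.67 1393 z [-0.0008  0.0605  0.1055] mid [0.7186 0.1186 0.0516] ext [0.093 0.145 0.111] 
scene weight 0.69 189 z [0.0021 0.0221 0.0373] mid [0.6065 0.1182 0.0193] ext [0.025 0.024 0.036] 
scene spatula 0.84 975 z [-0.001   0.0027  0.0195] mid [ 0.3903 -0.0034  0.0092] ext [0.176 0.076 0.023] 
scene dish 0.89 1720 z [0.0028 0.0145 0.0286] mid [ 0.7431 -0.1059  0.0135] ext [0.082 0.099 0.032] 
side shaker 0.83 1926 z [0.0069 0.0274 0.0505] mid [0.6163 0.2234 0.0277] ext [0.134 0.137 0.051] [0.6211 0.2214 0.0012]
side sieve_fine 0.62 510 z [0.0017 0.0164 0.0316] mid [0.4779 0.3054 0.0163] ext [0.066 0.094 0.033] [0.4749 0.2911 0.0011]
side sieve_medium 0.97 1055 z [0.0025 0.0152 0.0392] mid [ 0.6444 -0.2428  0.0198] ext [0.064 0.075 0.041] [ 0.6422 -0.2508  0.0007]
side sieve_coarse 0.73 913 z [0.0027 0.0265 0.0496] mid [ 0.5369 -0.0123  0.0253] ext [0.06  0.088 0.052] [ 0.5369 -0.0258  0.0009]
side lid 0.57 950 z [0.0114 0.0151 0.0425] mid [ 0.4619 -0.2599  0.0224] ext [0.059 0.06  0.043] 
side bottle 0.7 2044 z [0.0017 0.0269 0.0505] mid [0.622  0.2353 0.0258] ext [0.149 0.161 0.055] 
side weight None
side spatula 0.65 1604 z [0.0015 0.0051 0.0223] mid [ 0.3906 -0.0039  0.012 ] ext [0.167 0.072 0.024] 
side dish 0.63 1050 z [0.0049 0.0171 0.0313] mid [ 0.7425 -0.1131  0.0176] ext [0.079 0.081 0.03 ]
```

```bash
cat >> h.py <<'E'
def down(yaw): # jaw dir: yaw=0 -> along world y, camera toward +x
    return np.array([0,np.cos(yaw/2),np.sin(yaw/2),0])
def look(t,xy,H,r,save=None,tol=.006):
    p,d,i,T=grab("wrist")
    if save: cv2.imwrite("pics/%s.png"%save,p)
    P=cloud(d,i,T); 
    Q=P[(abs(P[:,2]-H)<tol)&(np.hypot(P[:,0]-xy[0],P[:,1]-xy[1])<.05)]
    f=fitc(Q,r) if len(Q)>10 else None
    if f is None: print(t,"no pts");return None
    print(t,"n",len(Q),"c",f.x.round(4),"res",np.abs(f.fun).mean().round(4),"z",np.percentile(Q[:,2],[5,50,95]).round(4))
    return f.x
E
python3 - <<'E'
from h import *
for n,(x,y) in dict(sh=(.6217,.2205),fine=(.475,.29),med=(.642,-.251),coarse=(.5375,-.027),lid=(.462,-.26)).items():
    for yaw in [0,.5,-.5,np.pi,1,-1]:
        for z in (.004,.15,.3):
            q=ctrl.ik([x,y,z],down(yaw)); print(n,round(yaw,1),z,None if q is None else q.round(2))
E
```

```text
sh 0 0.004 [-0.2   0.8  -0.31  1.64  0.33  0.75 -2.23]
sh 0 0.15 [-0.04  0.68 -0.61  1.51  0.42  1.09 -2.31]
sh 0 0.3 [ 0.08  0.63 -0.9   1.27  0.49  1.46 -2.35]
sh 0.5 0.004 [-0.12  0.82 -0.45  1.64  0.47  0.79 -1.85]
sh 0.5 0.15 [ 0.03  0.71 -0.74  1.51  0.51  1.12 -1.89]
sh 0.5 0.3 [ 0.14  0.68 -1.07  1.27  0.59  1.51 -1.93]
sh -0.5 0.004 [-0.27  0.79 -0.18  1.64  0.19  0.73 -2.62]
sh -0.5 0.15 [-0.09  0.66 -0.52  1.51  0.35  1.06 -2.76]
sh -0.5 0.3 [ 0.04  0.61 -0.82  1.27  0.43  1.44 -2.81]
sh 3.1 0.004 [ 0.02  0.89 -0.72  1.64  0.71  0.9   0.59]
sh 3.1 0.15 [ 0.17  0.83 -1.09  1.51  0.75  1.27  0.56]
sh 3.1 0.3 [ 0.21  0.78 -1.32  1.27  0.75  1.62  0.59]
sh 1 0.004 [-0.06  0.84 -0.56  1.64  0.57  0.83 -1.44]
sh 1 0.15 [ 0.11  0.76 -0.91  1.51  0.63  1.19 -1.48]
sh 1 0.3 [ 0.2   0.76 -1.28  1.27  0.73  1.6  -1.53]
sh -1 0.004 [-0.78  0.92  0.75  1.65 -0.77  0.89 -2.29]
sh -1 0.15 [-0.86  0.8   0.95  1.52 -0.69  1.18 -2.35]
sh -1 0.3 [-0.9   0.74  1.15  1.29 -0.67  1.51 -2.4 ]
fine 0 0.004 [-0.32  0.71 -0.43  1.93  0.49  0.61 -2.64]
fine 0 0.15 [-0.01  0.62 -0.93  1.79  0.58  1.0
[... 3323 characters left out ...]
.63  0.15  1.22 -0.76]
lid -0.5 0.004 [ 0.51  0.66 -0.07  2.    0.09  0.49 -1.7 ]
lid -0.5 0.15 [ 0.56  0.44 -0.13  1.87  0.08  0.84 -1.68]
lid -0.5 0.3 [ 0.61  0.31 -0.2   1.63  0.06  1.21 -1.67]
lid 3.1 0.004 [ 0.94  0.76 -0.75  2.    0.81  0.71  1.24]
lid 3.1 0.15 [ 1.07  0.58 -0.95  1.86  0.56  0.99  1.45]
lid 3.1 0.3 [ 1.14  0.44 -1.03  1.62  0.39  1.3   1.62]
lid 1 0.004 [ 0.7   0.68 -0.36  2.    0.44  0.54 -0.54]
lid 1 0.15 [ 0.81  0.47 -0.5   1.86  0.29  0.88 -0.41]
lid 1 0.3 [ 0.86  0.34 -0.56  1.63  0.19  1.23 -0.31]
lid -1 0.004 [ 0.43  0.66  0.06  2.   -0.08  0.48 -2.02]
lid -1 0.15 [ 0.47  0.44 -0.    1.87  0.    0.83 -2.11]
lid -1 0.3 [ 0.53  0.3  -0.09  1.63  0.03  1.21 -2.14]
```

Run:
```python
from h import *
ctrl.movep([.6217,.2205,.17],down(0)); print(get_state()["time"],get_state()["tcp_pos"])
look("cup",(.6217,.2205),.048,.0288,"w_cup",.004)
for t in ["shaker"]:
    print([(r["point"],r["p"]) for r in models.recognise("wrist",t)])
ctrl.movep([.475,.29,.15],down(0)); print(get_state()["time"])
look("fine",(.475,.29),.028,.0288,"w_fine",.004)
```

```text
5.7417 [0.62214124 0.21937284 0.16996184]
cup n 626 c [0.6224 0.2222] res 0.0007 z [0.0448 0.0482 0.0494]
[([283.1, 186.0], 0.67), ([446.4, 381.7], 0.45)]
6.5333
fine n 630 c [0.4754 0.2919] res 0.0007 z [0.025  0.0282 0.0293]
```

View pics/w_cup.png

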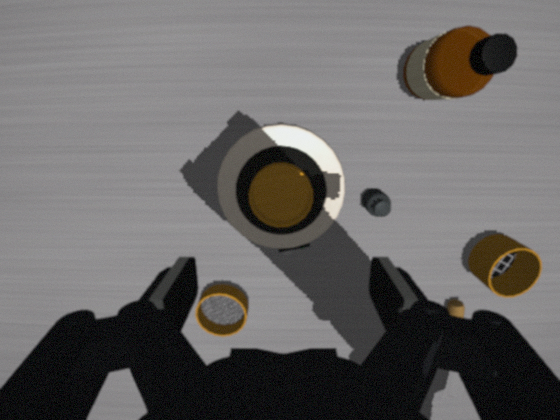

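```bash
cat >> h.py <<'E'
def st(msg=""):
    s=get_state();R=quat2R(s["eef_rot"]);print(msg,"t",round(s["time"],2),"tcp",s["tcp_pos"].round(4),"F",s["contact_force"].round(2),"w",round(s["width"],4),"tilt",R[:,2].round(3));return s
def tight(xyz,speed=.1):
    "line move, then correct the steady-state error"
    ctrl.movel(list(xyz),max_speed=speed); e=np.array(xyz)-get_state()["tcp_pos"]
    if np.abs(e).max()>.0006: ctrl.movel(list(np.array(xyz)+e),max_speed=.05)
E
python3 - <<'E'
from h import *
c=(.4754,.2919)
ctrl.movep([*c,.10],down(.7)); st()
tight([*c,.006],.1); st("at")
ctrl.close_gripper(40); st("closed")
ctrl.pause(.2)
ctrl.movel([*c,.12],max_speed=.15); st("up")
p,_=vision.grab_frame("wrist");cv2.imwrite("pics/g_fine.png",p)
p,_=vision.grab_frame("side");cv2.imwrite("pics/s_fine.png",p)
E
```

```text
t 7.14 tcp [0.4763 0.2914 0.0999] F [0.41 0.54 0.03] w 0.0854 tilt [-0.001  0.    -1.   ]
at t 8.23 tcp [0.4757 0.2923 0.0066] F [ 0.79 -0.19  0.02] w 0.0854 tilt [ 0.001  0.001 -1.   ]
closed t 8.61 tcp [0.4758 0.2921 0.007 ] F [-1.63 -0.17  6.6 ] w 0.0581 tilt [ 0.001  0.    -1.   ]
up t 9.72 tcp [0.4751 0.2913 0.1192] F [-0.09  0.32 -1.42] w 0.0576 tilt [-0.001 -0.001 -1.   ]
```

The cup shot shows the empty receiver at (282,195), fine sieve at (222,308), weight (376,201), bottle top right, coarse sieve at (508,265).

View pics/g_fine.png

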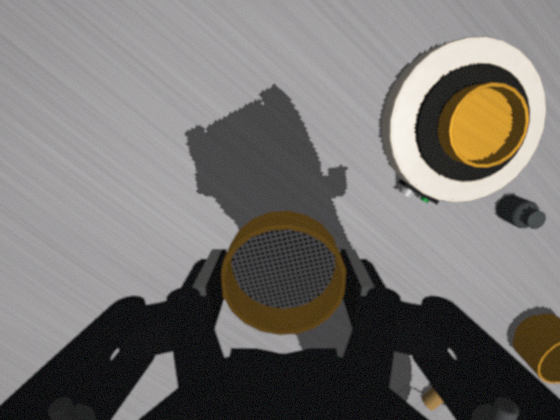

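View pics/s_fine.png

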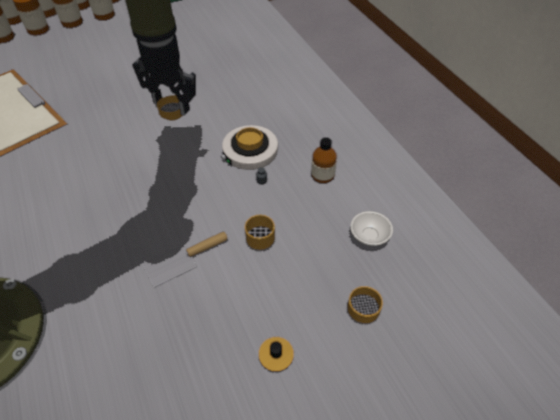

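```bash
cat >> h.py <<'E'
def held(t,hz,r=.0288):
    "rim of the held piece in TCP-relative world axes; hz = rim height above TCP"
    s=get_state();tp=s["tcp_pos"];p,d,i,T=grab("wrist");P=cloud(d,i,T)-tp
    Q=P[(abs(P[:,2]-hz)<.005)&(np.hypot(P[:,0],P[:,1])<.036)]
    # exclude finger area: jaw dir
    R=quat2R(s["eef_rot"]); Q=Q[np.abs(Q[:,:2]@R[:2,1])<.0285]
    f=fitc(Q,r);k=np.abs(f.fun)<.003;Q=Q[k]
    A=np.c_[Q[:,:2]-f.x,np.ones(len(Q))];c=np.linalg.lstsq(A,Q[:,2],rcond=None)[0]
    print(t,"held n",len(Q),"off",f.x.round(4),"res",np.abs(f.fun).mean().round(4),"rim z rel",c[2].round(4),"slope",c[:2].round(3)); return f.x,c[2]
def place(c,off,tz_seat,yaw,above=.05,maxF=8):
    """tz_seat: TCP height when piece home. descend until contact"""
    x,y=np.array(c)-off
    ctrl.movep([x,y,tz_seat+above],down(yaw)); 
    tight([x,y,tz_seat+.014],.1); s=st("pre"); f0=s["contact_force"][2]
    z=tz_seat+.014
    e=np.array([x,y])-s["tcp_pos"][:2]; x+=e[0];y+=e[1]
    while z>tz_seat-.004:
        z-=.002; ctrl.movel([x,y,z],max_speed=.05); s=get_state(); f=s["contact_force"][2]-f0
        if f>maxF: break
    st("seat F %.1f, tcp-seat %.4f"%(f,s["tcp_pos"][2]-tz_seat))
    return x,y
def release(x,y,up):
    ctrl.ungrasp(); ctrl.pause(.1); st("rel"); 
    z=get_state()["tcp_pos"][2]; ctrl.movel([x,y,z+.06],max_speed=.12); ctrl.movel([x,y,up],max_speed=.25)
E
python3 - <<'E'
from h import *
held("fine",.0212)
E
```

```text
fine held n 3030 off [-0.0001  0.0009] res 0.0008 rim z rel 0.0203 slope [ 0.016 -0.002]
```

Run:
```python
from h import *
c=(.6224,.2222)
x,y=place(c,np.array([-.0001,.0009]),.0475,.7)
p,_=vision.grab_frame("side");cv2.imwrite("pics/s_fine2.png",p)
release(x,y,.19)
look("fine seated",c,.068,.0288,"w_fine2",.005)
st()
```

```text
pre t 11.07 tcp [0.6221 0.2217 0.0614] F [ 0.39 -0.26 -0.82] w 0.0577 tilt [-0.001 -0.    -1.   ]
seat F 11.2, tcp-seat -0.0005 t 13.07 tcp [0.623  0.2211 0.047 ] F [-3.5  -2.76 10.39] w 0.0581 tilt [ 0.001 -0.    -1.   ]
rel t 13.62 tcp [0.6229 0.2209 0.0453] F [-0.14  0.81  0.06] w 0.0854 tilt [-0. -0. -1.]
fine seated n 672 c [0.6229 0.2216] res 0.0008 z [0.0639 0.0682 0.0695]
 t 14.81 tcp [0.6225 0.2203 0.1889] F [-0.29 -0.4   0.26] w 0.0854 tilt [-0.002 -0.001 -1.   ]
```

Run:
```python
from h import *
c0=(.6423,-.2512)
ctrl.movep([*c0,.16],down(0)); ctrl.pause(.1)
c=look("medium",c0,.036,.0288,"w_med",.004)
print([(r["point"],round(r["p"],2)) for r in models.recognise("wrist","sieve_medium")])
assert np.hypot(*(c-c0))<.005
tight([*c,.010],.12); st("at")
ctrl.close_gripper(40); ctrl.pause(.15); st("closed")
ctrl.movel([*c,.22],max_speed=.18); st("up")
held("medium",.026)
p,_=vision.grab_frame("wrist");cv2.imwrite("pics/g_med.png",p)
```

```text
medium n 634 c [ 0.6422 -0.2498] res 0.0008 z [0.0328 0.0362 0.0374]
[([281.6, 195.6], 0.65)]
at t 18.38 tcp [ 0.6417 -0.2498  0.0095] F [ 0.35 -0.45  0.24] w 0.0854 tilt [ 0. -0. -1.]
closed t 18.91 tcp [ 0.6419 -0.2497  0.0094] F [-1.1  -1.27  2.89] w 0.0572 tilt [ 0.001 -0.    -1.   ]
up t 20.23 tcp [ 0.6416 -0.2498  0.2187] F [-0.45  0.59 -1.61] w 0.0575 tilt [-0.002  0.001 -1.   ]
medium held n 3446 off [0.0009 0.001 ] res 0.0008 rim z rel 0.0255 slope [ 0.015 -0.011]
```

View pics/g_med.png

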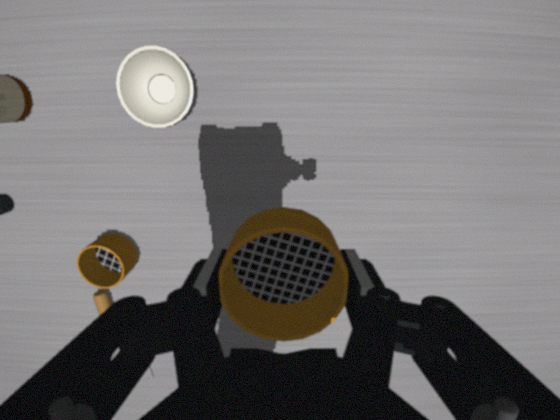

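View pics/w_fine2.png

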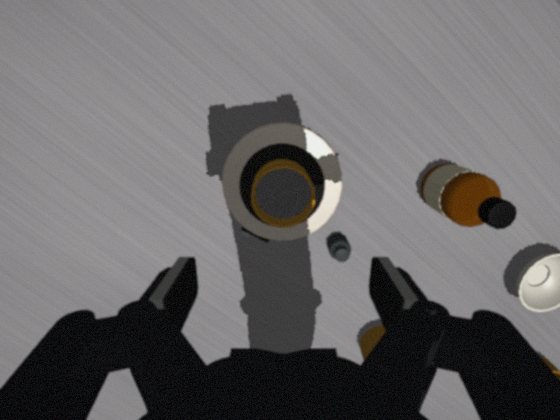

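```bash
cat >> h.py <<'E'
def rot2(v,a): return np.array([[np.cos(a),-np.sin(a)],[np.sin(a),np.cos(a)]])@np.array(v)
E
python3 - <<'E'
from h import *
c=(.6229,.2216)
x,y=place(c,rot2([.0005,.0009],.5),.0694,.5,above=.13)
p,_=vision.grab_frame("side");cv2.imwrite("pics/s_med2.png",p)
release(x,y,.21)
c=look("medium seated",c,.096,.0288,"w_med2",.005)
c0=(.5372,-.0267)
ctrl.movep([*c0,.17],down(0)); ctrl.pause(.1)
c=look("coarse",c0,.046,.0288,"w_coarse",.004)
print([(r["point"],round(r["p"],2)) for r in models.recognise("wrist","sieve_coarse")])
st()
E
```

```text
pre t 23.61 tcp [0.6227 0.2202 0.083 ] F [ 1.08  0.05 -1.07] w 0.0574 tilt [ 0.001  0.    -1.   ]
seat F 13.4, tcp-seat -0.0001 t 25.61 tcp [0.6232 0.2211 0.0693] F [-3.85 -2.64 12.32] w 0.0574 tilt [ 0.001 -0.    -1.   ]
rel t 26.15 tcp [0.6231 0.2209 0.0672] F [ 0.93 -0.61  0.03] w 0.0857 tilt [-0.  0. -1.]
medium seated n 711 c [0.624 0.222] res 0.0008 z [0.0918 0.0961 0.0975]
coarse n 631 c [ 0.5379 -0.025 ] res 0.0008 z [0.0427 0.0463 0.0475]
[([285.6, 194.0], 0.93)]
 t 28.57 tcp [ 0.5378 -0.025   0.1702] F [ 0.05  0.49 -0.15] w 0.0854 tilt [ 0.001  0.001 -1.   ]
```

View pics/w_med2.png

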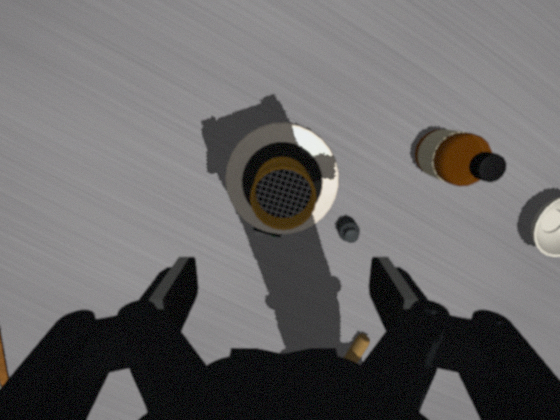

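View pics/w_coarse.png

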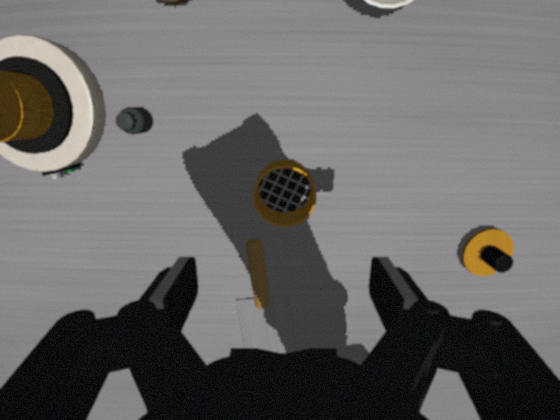

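Run:
```python
from h import *
c=(.5379,-.025)
tight([*c,.014],.12); st("at")
ctrl.close_gripper(40); ctrl.pause(.15); s=st("closed")
ctrl.movel([*c,.24],max_speed=.18); st("up")
off,_=held("coarse",.046-s["tcp_pos"][2])
c=(.6238,.222)
x,y=place(c,rot2(off*.7,.5),.088+s["tcp_pos"][2],.5,above=.12)
release(x,y,.25)
c=look("coarse seated",c,.134,.0288,"w_coarse2",.005)
st()
c0=(.461,-.261)
ctrl.movep([*c0,.15],down(0)); ctrl.pause(.1)
p,d,i,T=grab("wrist");cv2.imwrite("pics/w_lid.png",p)
P=cloud(d,i,T);P=P[np.hypot(P[:,0]-c0[0],P[:,1]-c0[1])<.05]
K=P[(P[:,2]>.036)&(P[:,2]<.042)];print("knob",len(K),((K.min(0)+K.max(0))/2).round(4),np.ptp(K,axis=0).round(4),K.mean(0).round(4))
D=P[(P[:,2]>.0115)&(P[:,2]<.016)];print("disc",len(D),((D.min(0)+D.max(0))/2).round(4),np.ptp(D,axis=0).round(4))
st()
```

```text
at t 30.27 tcp [ 0.5376 -0.0251  0.0137] F [ 0.21 -0.2  -0.03] w 0.0851 tilt [ 0.001 -0.    -1.   ]
closed t 30.78 tcp [ 0.5376 -0.0251  0.0139] F [-1.64 -0.13  4.93] w 0.059 tilt [ 0. -0. -1.]
up t 32.19 tcp [ 0.5373 -0.0252  0.2391] F [ 0.55  0.16 -1.31] w 0.0591 tilt [-0.002  0.    -1.   ]
coarse held n 3600 off [0.0007 0.001 ] res 0.0008 rim z rel 0.0313 slope [ 0.013 -0.012]
pre t 34.73 tcp [0.6234 0.2208 0.1155] F [-0.07  0.19 -2.07] w 0.0588 tilt [ 0.001  0.    -1.   ]
seat F 14.3, tcp-seat -0.0001 t 36.73 tcp [0.6243 0.2219 0.1018] F [-2.58 -3.13 12.24] w 0.0592 tilt [ 0.002  0.    -1.   ]
rel t 37.21 tcp [0.6239 0.2215 0.0997] F [ 0.52 -0.    0.59] w 0.0857 tilt [-0. -0. -1.]
coarse seated n 704 c [0.6248 0.2228] res 0.0008 z [0.1298 0.1341 0.1353]
 t 38.42 tcp [0.6237 0.2209 0.2489] F [-0.15  0.69 -0.84] w 0.0851 tilt [-0.001 -0.001 -1.   ]
knob 440 [ 0.4626 -0.2593  0.0389] [0.0203 0.0206 0.0052] [ 0.4629 -0.2595  0.0394]
disc 2278 [ 0.4622 -0.2598  0.0136] [0.0596 0.0586 0.0043]
 t 40.45 tcp [ 0.4618 -0.2601  0.1502] F [ 0.73 -0.23  0.81] w 0.0851 tilt [ 0.001  0.    -1.   ]
```

View pics/w_coarse2.png

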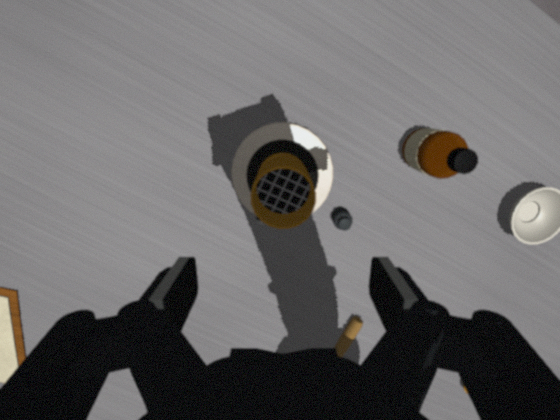

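View pics/w_lid.png

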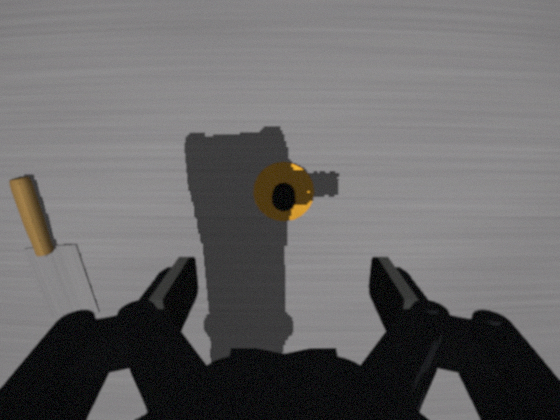

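Run:
```python
from h import *
c=(.4625,-.2596)
tight([*c,.019],.12); st("at")
ctrl.close_gripper(40); ctrl.pause(.15); s=st("closed")
ctrl.movel([*c,.25],max_speed=.18); s2=st("up")
p,d,i,T=grab("wrist");cv2.imwrite("pics/g_lid.png",p)
P=cloud(d,i,T)-s2["tcp_pos"];Q=P[(abs(P[:,2]-(.013-s["tcp_pos"][2]))<.004)&(np.hypot(P[:,0],P[:,1])<.04)]
m=Q.mean(0);cc=np.linalg.lstsq(np.c_[Q[:,:2],np.ones(len(Q))],Q[:,2],rcond=None)[0]
print("disc n",len(Q),"mid",((Q.min(0)+Q.max(0))/2).round(4),"slope,z",cc.round(4))
```

```text
at t 41.94 tcp [ 0.4621 -0.2597  0.0188] F [-0.96 -0.94 -0.13] w 0.0857 tilt [ 0. -0. -1.]
closed t 42.7 tcp [ 0.4621 -0.2595  0.0185] F [-0.24  0.32  5.09] w 0.0207 tilt [ 0. -0. -1.]
up t 44.13 tcp [ 0.462  -0.2595  0.2491] F [ 0.54 -0.16 -1.28] w 0.0209 tilt [-0.001  0.001 -1.   ]
disc n 4003 mid [-0.      0.0011 -0.0055] slope,z [-0.0099 -0.0006 -0.005 ]
```

View pics/g_lid.png

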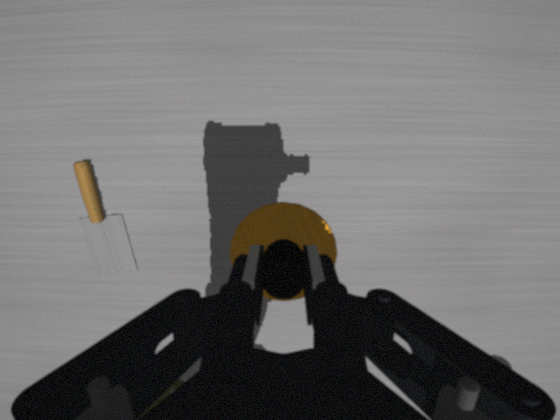

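```bash
python3 - <<'E'
from h import *
c=(.6247,.2227)
x,y=place(c,rot2([.0003,.0008],.5),.126+.0185,.5,above=.10)
release(x,y,.27)
p,d,i,T=grab("wrist");cv2.imwrite("pics/w_end.png",p)
P=cloud(d,i,T);P=P[np.hypot(P[:,0]-c[0],P[:,1]-c[1])<.045]
D=P[abs(P[:,2]-.139)<.005];K=P[abs(P[:,2]-.165)<.004]
cc=np.linalg.lstsq(np.c_[D[:,:2]-c,np.ones(len(D))],D[:,2],rcond=None)[0]
print("disc",len(D),((D.min(0)+D.max(0))/2).round(4),"plane",cc.round(4),"knob",K.mean(0).round(4))
ctrl.movep([.55,-.2,.3],down(0)); st()
for n in("scene","side"):
    p,d,i,T=grab(n);cv2.imwrite(f"pics/e_{n}.png",p[80:330,120:460])
    P=cloud(d,i,T);P=P[np.hypot(P[:,0]-c[0],P[:,1]-c[1])<.034]
    print(n,"top",np.percentile(P[:,2],99.5).round(4))
    for lo,hi in((.05,.066),(.07,.094),(.1,.132),(.136,.142)):
        Q=P[(P[:,2]>lo)&(P[:,2]<hi)];f=fitc(Q,.03);print(lo,len(Q),f.x.round(4),np.abs(f.fun).mean().round(4))
st()
E
python3 -c "
import cv2
for n in('scene','side'):
    p=cv2.imread(f'pics/e_{n}.png');cv2.imwrite(f'pics/e2_{n}.png',cv2.resize(p,None,fx=2.2,fy=2.2,interpolation=cv2.INTER_CUBIC))"
```

```text
pre t 47.28 tcp [0.6247 0.2215 0.1582] F [ 1.09  0.31 -0.68] w 0.0205 tilt [ 0.001  0.    -1.   ]
seat F 11.5, tcp-seat -0.0001 t 49.28 tcp [0.6254 0.2227 0.1444] F [-0.88 -1.2  10.78] w 0.0206 tilt [ 0.002  0.001 -1.   ]
rel t 50.03 tcp [0.6249 0.2222 0.1425] F [ 0.24  0.   -0.49] w 0.0854 tilt [-0. -0. -1.]
disc 2393 [0.6253 0.2231 0.1393] plane [-0.0026 -0.0031  0.1395] knob [0.6261 0.2235 0.1653]
 t 52.73 tcp [ 0.5505 -0.1985  0.3001] F [-0.72 -0.2   0.23] w 0.0855 tilt [ 0.     0.001 -1.   ]
scene top 0.1652
0.05 163 [0.6217 0.2198] 0.0008
0.07 281 [0.6225 0.2204] 0.0007
0.1 406 [0.6234 0.221 ] 0.0007
0.136 315 [0.6203 0.2279] 0.0069
side top 0.1673
0.05 120 [0.6223 0.2217] 0.0009
0.07 211 [0.6232 0.2222] 0.001
0.1 314 [0.6241 0.2228] 0.0009
0.136 293 [0.6274 0.2274] 0.0068
 t 52.83 tcp [ 0.5505 -0.1984  0.3   ] F [-0.31  0.49  0.11] w 0.0854 tilt [ 0.     0.001 -1.   ]
```

View pics/e2_scene.png

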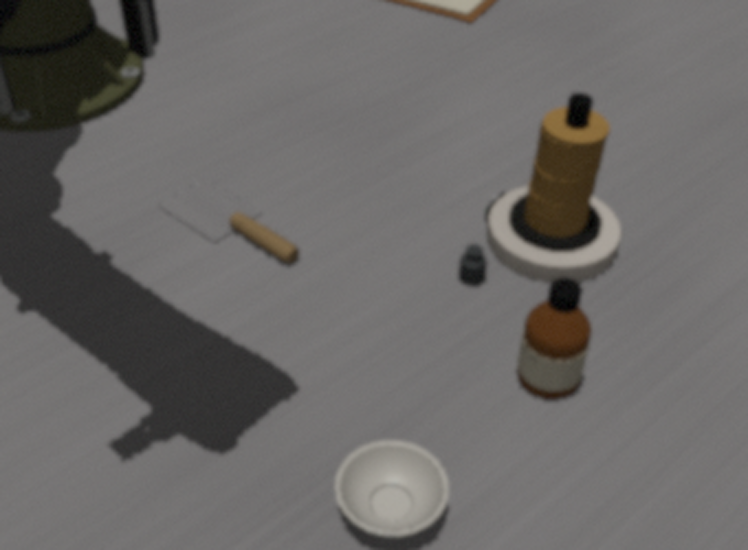

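View pics/e2_side.png

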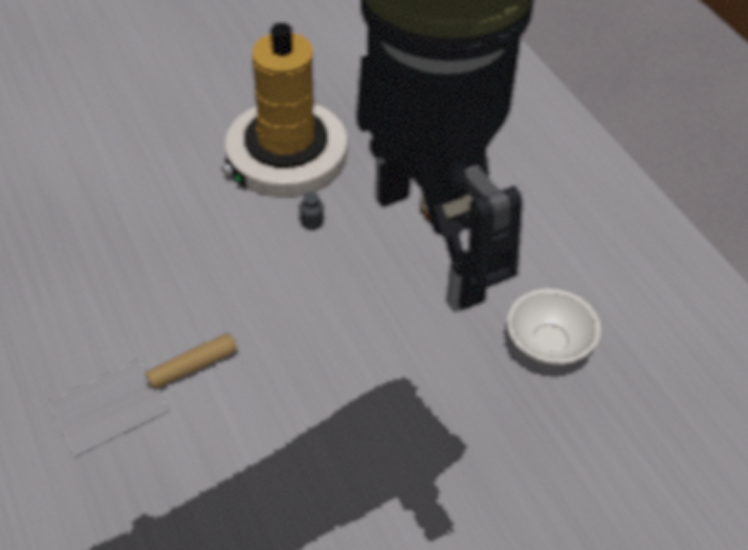

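The stack is closed and upright, with its top at 165 mm as expected. The bystanders have not moved.

Run:
```python
from station import ticket,get_state
ticket.close_job();print(get_state()["time"])
```

```text
the job is handed in; nothing more can be done
the job is handed in; nothing more can be done
```

The sieve stack is built on the shaker in the order you asked: fine, medium, coarse, then the lid. I handed the job in at about 53 s, with the gripper open and well clear of everything.

- **Seating:** the measured rim heights were 68, 96 and 134 mm, the lid disc top was at 139 mm and the knob top at 165 mm. All are within about 0.5 mm of fully home. The side camera read the knob top about 2 mm higher, which is within its calibration.
- **Upright:** the lid is level to about 0.3°.
- **Centring:** each piece sits about 1 mm further along than the one below, well inside the fit. My final circle fit for the lid disc from the scene and side cameras was poor (about 7 mm residual), because that fit also took in the flat top. I relied on the wrist camera for the lid position instead.
- **Forces:** contact while seating stayed under about 15 N.
- **Bystanders:** the bottle, balance weight, spatula and dish look unmoved in the final pictures. I judged this by eye and did not re-measure their positions.

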